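# Find the loose hatch screw on the filings suction box and hold its hatch open

### The job

One of the three hatches on the jewellers' filings suction box leaks because its screw has worked loose: tap the screw knobs from above with the fingertips until you find the one that gives and sinks in, the other two being firm. Then lift that hatch by its bar to about 60 degrees and finish while still holding it there, so that the jeweller opposite can reach in; it falls shut if let go. Do not lift a hatch before its screw has been found loose, and leave the other things on the bench where they are.

Things in the scene. Friction and masses are not known exactly. Their poses are not given: they have to be found in the camera images.
- hatch_left (a joint): angle of the left hatch (at the box's +y end), rad: 0 shut, grows as its far edge swings up and back towards the robot; hinge stop at 1.4. The hatch is a steel plate 146 x 105 x 4 mm, mass 0.3 kg, hinged along its robot-side edge. A hinge spring and its weight always pull it shut (about 2 to 5 N at the handle bar): it falls shut when let go. It cannot be lifted while its screw is tight.
- screw_left (a joint): how far the screw of the left hatch has been pushed in, m. All three read 0 at the start. The tight ones stay within 1 mm of 0 when tapped; the loose one slides in when pressed with more than about 3 N, up to 0.006, and stays in; a tap of 5 to 15 N is right.
- knob_left (a point): centre of the top face of the left hatch's screw knob: a knurled brass knob 22 mm across and 12 mm high, its top 19 mm above the hatch plate, 125 mm from the hinge line on the hatch's centre line; 45 mm beyond the handle bar. All three knobs look alike and stand equally high at the start.
- bar_left (a point): middle of the round black handle bar of the left hatch: 10 mm thick, straight for 84 mm parallel to the hinge, its centre 40 mm above the plate's top face, on two legs; 80 mm from the hinge line (measured along the plate) and 42 mm above the hinge line when shut. Room for fingers on both sides of it. It moves with the hatch.
- hinge_left (a point): middle of the hinge line of the left hatch, which runs along the box's y axis.
- hatch_middle (a joint): angle of the middle hatch (in the middle), rad: 0 shut, grows as its far edge swings up and back towards the robot; hinge stop at 1.4. The hatch is a steel plate 146 x 105 x 4 mm, mass 0.3 kg, hinged along its robot-side edge. A hinge spring and its weight always pull it shut (about 2 to 5 N at the handle bar): it falls shut when let go. It cannot be lifted while its screw is tight.
- screw_middle (a joint): how far the screw of the middle hatch has been pushed in, m. All three read 0 at the start. The tight ones stay within 1 mm of 0 when tapped; the loose one slides in when pressed with more than about 3 N, up to 0.006, and stays in; a tap of 5 to 15 N is right.
- knob_middle (a point): centre of the top face of the middle hatch's screw knob: a knurled brass knob 22 mm across and 12 mm high, its top 19 mm above the hatch plate, 125 mm from the hinge line on the hatch's centre line; 45 mm beyond the handle bar. All three knobs look alike and stand equally high at the start.
- bar_middle (a point): middle of the round black handle bar of the middle hatch: 10 mm thick, straight for 84 mm parallel to the hinge, its centre 40 mm above the plate's top face, on two legs; 80 mm from the hinge line (measured along the plate) and 42 mm above the hinge line when shut. Room for fingers on both sides of it. It moves with the hatch.
- hinge_middle (a point): middle of the hinge line of the middle hatch, which runs along the box's y axis.
- hatch_right (a joint): angle of the right hatch (at the box's -y end, the end with the pipe elbow), rad: 0 shut, grows as its far edge swings up and back towards the robot; hinge stop at 1.4. The hatch is a steel plate 146 x 105 x 4 mm, mass 0.3 kg, hinged along its robot-side edge. A hinge spring and its weight always pull it shut (about 2 to 5 N at the handle bar): it falls shut when let go. It cannot be lifted while its screw is tight.
- screw_right (a joint): how far the screw of the right hatch has been pushed in, m. All three read 0 at the start. The tight ones stay within 1 mm of 0 when tapped; the loose one slides in when pressed with more than about 3 N, up to 0.006, and stays in; a tap of 5 to 15 N is right.
- knob_right (a point): centre of the top face of the right hatch's screw knob: a knurled brass knob 22 mm across and 12 mm high, its top 19 mm above the hatch plate, 125 mm from the hinge line on the hatch's centre line; 45 mm beyond the handle bar. All three knobs look alike and stand equally high at the start.
- bar_right (a point): middle of the round black handle bar of the right hatch: 10 mm thick, straight for 84 mm parallel to the hinge, its centre 40 mm above the plate's top face, on two legs; 80 mm from the hinge line (measured along the plate) and 42 mm above the hinge line when shut. Room for fingers on both sides of it. It moves with the hatch.
- hinge_right (a point): middle of the hinge line of the right hatch, which runs along the box's y axis.
- suction_box: the fixed white filings suction box, 180 (x) x 460 (y) x 90 mm high, deck at 90 mm; origin: centre of its underside on the bench. Its x axis points away from the robot to the side with three bell-mouthed nozzles, its y axis along the row of hatches (spacing 125 mm); hinges at x = -75 mm, bars at +5 mm, knobs at +50 mm. Its yaw varies by up to 0.3 rad.
- jar_center (a point): bystander: small brown glass jar, 34 mm across, 45 mm high, on the +y end of the box's deck; its centre
- spanner_grip (a point): bystander: 150 mm open-ended spanner lying on the bench in front of the box; point on its handle
- bench_brush_grip (a point): bystander: 170 mm bench brush lying beyond the nozzles; point on its handle
- block_center (a point): bystander: steel bench block 65 x 65 x 20 mm to the left of the box; its centre
- bur_block_center (a point): bystander: round grey bur holder, 116 mm across, with tools standing in it to about 115 mm high; point on its axis 24 mm up
- bowl_a_center (a point): bystander: white bowl, 96 mm across, 42 mm high, to the right of the box; its centre

How it is judged:
By the outcome, as a careful person would: the job done as asked, in the order asked, and still so for the second after the job is handed in, while the arm keeps its last pose, push and grip.
It also fails if it takes over 48 s, if anything falls off the work surface, if the arm or the gripper's body presses on something with over 40 N, if the wrist force passes 120 N, or if a joint passes its speed limit or range.

### The arm

A 6-joint arm with a two-finger parallel gripper is mounted at the origin on the work surface. World frame = base frame: x ahead of the robot, y to its left, z up, the work surface at z = 0. Lengths are in m, angles in rad, forces in N, time in s.
With the tool pointing down it reaches from about 0.35 to 1 m from the base axis. Payload 7.1 kg.
Tool frame: the origin (TCP) lies between the finger pads; the fingertips stand 22 mm ahead of it and the grasp point (between the pads) lies 3 mm ahead of it; x points along the fingers, y is the direction in which the jaws open and shut, and the axes are right-handed (so a half turn about x gives the same grasp; the last joint's range is limited). The gripper opens to 85 mm and grips with 20 to 120 N. Pads are 22 mm wide; open, the fingers measure 114 mm over their backs; the gripper's body (76 mm by 85 mm) begins 54 mm behind the grasp point. The pads swing forward as they close: fully open they stand 13 mm farther back than shut.
Start: joints at [-1.352, 0.423, 1.63, -0, 1.089, -0.019], TCP at [0.147, -0.607, 0.253] pointing down, gripper open.
Joint ranges: [-3, 3], [-0.9, 2.11], [0.09, 2.58], [-1.31, 4.45], [0.11, 2.69], [-2.54, 2.54]. Speed limits (rad/s): [2.39, 2.39, 3.01, 3.14, 3.14, 3.14].

### API

Orientations are given as a rotation vector (axis times angle).
In Python, from rig import manip gives the robot as it stands. The module is installed in compiled form; this text tells all that it offers. Calls block until the motion is done:
- manip.move_to(position, orientation): joint-space move of the TCP to a pose.
- manip.servo_line(position, orientation=None, rate=0.15): straight line of the TCP; orientation=None keeps the orientation; rate is the mean speed in m/s.
- manip.set_joints(angles): joint-space move.
- manip.command_gripper(opening, f_grip=None): finger opening in m; f_grip is the grip in N (None keeps the last); returns when the fingers have stopped.
- manip.hold(seconds).
- manip.solve_ik(position, orientation): joint angles nearest the present ones, or None.
- manip.camera(name): name is "scene" or "top" or "wrist"; returns a dict with "image" (384x512x3 uint8, red, green, blue), "fx", "fy", "cx", "cy" (pixels), "cam_to_world" (4x4, takes a point from camera to world coordinates); the wrist camera has in their place "mount" (4x4, takes a point from camera to tool coordinates, whose origin is the TCP and whose axes are the tool frame's). Camera axes: x right, y down, z forward; pixel columns grow to the right and rows downward; lengths in m; the calibration is good to about 2 mm. A picture is of the moment at which its call begins: read the wrist's pose just before it. There is no depth.
A pose or a line that the arm cannot do raises manip.IKError and nothing moves.
- manip.sign_off(): hands the job in, once; it reports no verdict.
Readings, each from a call of its own:
- manip.get_time(): time.
- manip.get_joint_positions(): joint angles.
- manip.get_joint_vel(): joint speeds.
- manip.get_tau(): joint torques, N m.
- manip.get_position(): TCP position.
- manip.get_ee_rot(): TCP orientation.
- manip.get_contact_force(): force on the tool from outside, world axes, zero at the start.
- manip.get_torque(): the same for the moment, N m.
- manip.get_width(): finger opening in m.
Only numpy, scipy, OpenCV 4.12 (cv2) and the standard library are available. Lean on these libraries where they do the work, as an engineer would, in place of code of your own. Each camera call takes 0.05 s, during which the arm holds its last target.

## Working session

There is one attempt and no reset: what is moved stays moved. The work goes in short steps, each a Python script; the robot and the scene stay as the last script left them, time stands still between calls to the robot, and variables do not carry over. Pictures are saved under pics/ and viewed, and the job is handed in when it is done.

```bash
mkdir -p pics
python3 - <<'E'
from rig import manip
import cv2,numpy as np
for n in("scene","top"):
    c=manip.camera(n); cv2.imwrite(f"pics/{n}0.png",c["image"][:,:,::-1]); print(n,c["fx"],c["fy"],c["cx"],c["cy"]);print(np.round(c["cam_to_world"],4))
c=manip.camera("wrist");print(c["fx"],c["cx"],c["cy"],np.round(c["mount"],4)); cv2.imwrite("pics/wrist0.png",c["image"][:,:,::-1])
print(manip.get_time(),manip.get_position(),manip.get_ee_rot(),manip.get_contact_force(),manip.get_width())
E
```

```text
scene 396.11188182568566 396.11188182568566 255.7149724339343 190.7077860776748
[[-0.3035  0.6871 -0.6601  1.3204]
 [ 0.9526  0.2328 -0.1957  0.1991]
 [ 0.0192 -0.6882 -0.7252  0.978 ]
 [ 0.      0.      0.      1.    ]]
top 384.6845820245389 384.6845820245389 261.6025424602225 191.6757986933724
[[-0.0105 -0.9977  0.0667  0.4555]
 [-0.9999  0.0108  0.0041 -0.0198]
 [-0.0048 -0.0666 -0.9978  1.5969]
 [ 0.      0.      0.      1.    ]]
300.7320753686099 252.816156948606 194.15013439921788 [[ 1.000e-04 -2.717e-01  9.624e-01 -1.205e-01]
 [ 1.000e+00 -4.000e-04 -3.000e-04  2.000e-04]
 [ 5.000e-04  9.624e-01  2.717e-01 -6.820e-02]
 [ 0.000e+00  0.000e+00  0.000e+00  1.000e+00]]
0.15 [ 0.14715495 -0.60701707  0.25272169] [ 2.09563917  0.25157598 -2.09586108] [-0.55312256  0.23022746 -0.60148229] 0.08515390230927938
```

View pics/scene0.png

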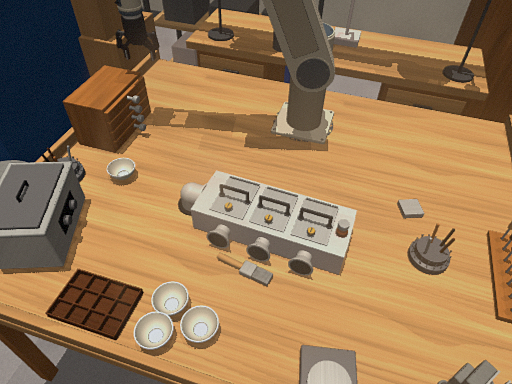

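View pics/top0.png

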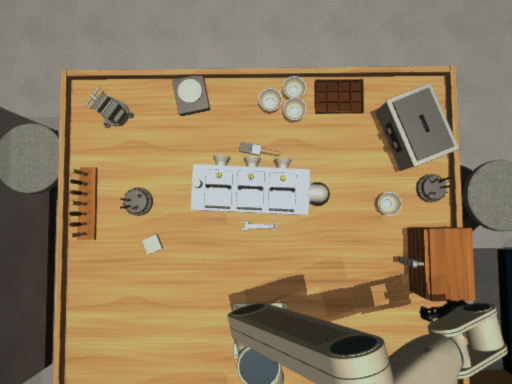

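The scene view shows the box in the middle with three brass knobs near (228,206), (268,218), (311,231). In the top view they are near (219,178), (247,176), (285,177). I'll measure the knobs by colour in both views and triangulate.

```bash
cat > h.py <<'E'
import cv2,numpy as np
from rig import manip
def ray(c,u,v,M=None):
    M=c["cam_to_world"] if M is None else M
    d=M[:3,:3]@np.array([(u-c["cx"])/c["fx"],(v-c["cy"])/c["fy"],1]); return M[:3,3],d/np.linalg.norm(d)
def onz(c,u,v,z,M=None):
    o,d=ray(c,u,v,M); return o+d*(z-o[2])/d[2]
def tri(rs):
    A=sum(np.eye(3)-np.outer(d,d) for o,d in rs); b=sum((np.eye(3)-np.outer(d,d))@o for o,d in rs)
    p=np.linalg.solve(A,b); return p,[np.linalg.norm(np.cross(p-o,d)) for o,d in rs]
E
python3 - <<'E'
from h import *
rois={"scene":(180,360,160,285),"top":(185,335,150,222)}
cs={}
for n,(a,b,t,bo) in rois.items():
    c=manip.camera(n);im=c["image"];cs[n]=c
    hsv=cv2.cvtColor(im,cv2.COLOR_RGB2HSV)
    m=cv2.inRange(hsv,(12,110,60),(30,255,255)); mm=np.zeros_like(m);mm[t:bo,a:b]=m[t:bo,a:b]
    k,l,s,ce=cv2.connectedComponentsWithStats(mm)
    print(n,[(list(map(int,s[i])),np.round(ce[i],1)) for i in range(1,k) if 5<s[i,4]<200])
    cr=im[t:bo,a:b,::-1]; cv2.imwrite(f"pics/{n}1.png",cv2.resize(cr,None,fx=4.2,fy=4.2,interpolation=cv2.INTER_CUBIC))
E
```

```text
scene [([225, 202, 7, 8, 34], array([228. , 205.4])), ([265, 214, 8, 8, 39], array([268.3, 217.7])), ([308, 227, 7, 8, 39], array([310.8, 230.6])), ([337, 228, 11, 9, 62], array([341.3, 232.6]))]
top [([249, 175, 4, 4, 7], array([250.3, 176.6]))]
```

View pics/scene1.png

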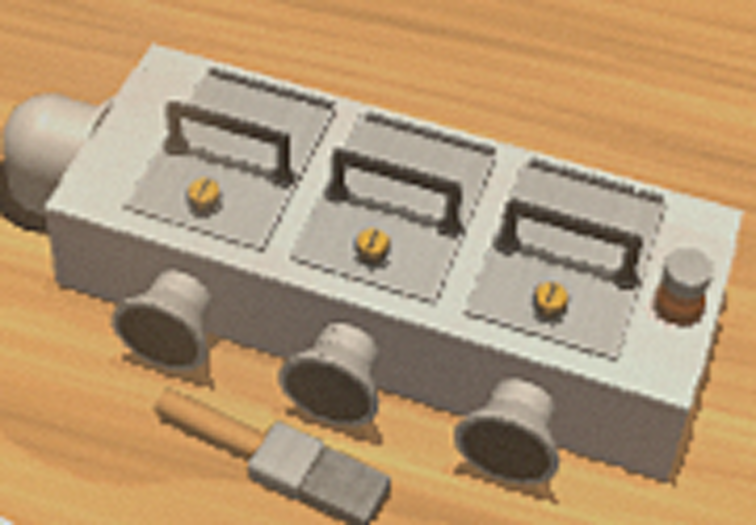

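View pics/top1.png

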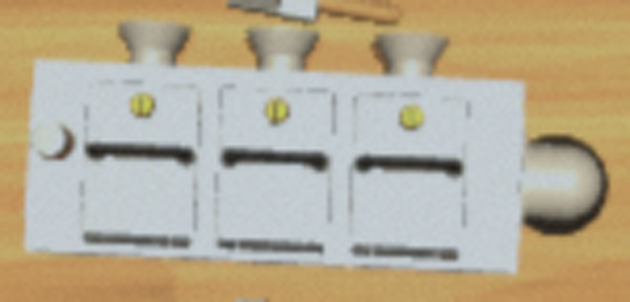

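The scene crop shows brass knob tops at crop (203,188), (373,241), (551,295), with bars behind them. The top crop shows knobs at (142,104), (276,111), (411,117) and dark bars on about the line (140,152) to (410,163). I'll segment the knobs and bars, then triangulate.

Run:
```python
from h import *
cs={n:manip.camera(n) for n in("scene","top")}
hs=cv2.cvtColor(cs["top"]["image"],cv2.COLOR_RGB2HSV)
T=[];S=[]
for u,v in[(283,178),(250.5,176.5),(218.5,175)]:
    u0,v0=int(u)-5,int(v)-5; sat=hs[v0:v0+11,u0:u0+11,1].astype(float); w=np.clip(sat-70,0,None)
    g=np.mgrid[v0:v0+11,u0:u0+11]; T.append(((g[1]*w).sum()/w.sum(),(g[0]*w).sum()/w.sum())); print(T[-1],int(w.max()))
for x,y in[(203,188),(373,241),(551,295)]: S.append(((x+.5)/4.2-.5+180,(y+.5)/4.2-.5+160))
K=[]
for n,t,s in zip("RML",T,S):
    p,e=tri([ray(cs["top"],*t),ray(cs["scene"],*s)]); print(n,p.round(4),np.round(e,4), "z.113:",onz(cs["top"],*t,.113).round(4),onz(cs["scene"],*s,.113).round(4)); K.append(onz(cs["top"],*t,.113))
# bars, top view dark
g=cv2.cvtColor(cs["top"]["image"],cv2.COLOR_RGB2GRAY)
mm=np.zeros_like(g); mm[183:194,203:298]=(g[183:194,203:298]<110)*255
k,l,s,ce=cv2.connectedComponentsWithStats(mm)
for i in range(1,k):
    if s[i,4]>10: print("bar",s[i],ce[i].round(1),onz(cs["top"],*ce[i],.134).round(4))
mm[:]=0; mm[200:214,203:298]=(g[200:214,203:298]<130)*255
k,l,s,ce=cv2.connectedComponentsWithStats(mm)
for i in range(1,k):
    if s[i,4]>10: print("hinge",s[i],ce[i].round(1),onz(cs["top"],*ce[i],.092).round(4))
y=K[2]-K[0];print("yaw",np.arctan2(-y[0],y[1]),np.linalg.norm(y)/2)
```

```text
(np.float64(282.5674470457079), np.float64(177.5005574136009)) 59
(np.float64(250.52025586353943), np.float64(175.99147121535182)) 65
(np.float64(218.4358452138493), np.float64(174.63849287169043)) 68
R [ 0.6091 -0.0954  0.1103] [0.0002 0.0002] z.113: [ 0.6089 -0.0954  0.113 ] [ 0.6113 -0.0943  0.113 ]
M [0.6164 0.0295 0.109 ] [0.0007 0.0007] z.113: [0.6161 0.0287 0.113 ] [0.6194 0.031  0.113 ]
L [0.6231 0.1543 0.1089] [0.0007 0.0007] z.113: [0.6228 0.1531 0.113 ] [0.6263 0.1551 0.113 ]
bar [205 184  26   5  71] [218.2 185.8] [0.5777 0.1517 0.134 ]
bar [238 186  25   5  73] [249.6 187.3] [0.5706 0.0317 0.134 ]
bar [270 187  25   5  70] [281.9 188.7] [ 0.5639 -0.0912  0.134 ]
hinge [205 206  25   3  48] [217.1 206.8] [0.4989 0.1612 0.092 ]
hinge [237 207  25   3  51] [248.8 208.1] [0.4921 0.0373 0.092 ]
hinge [274 209  20   3  39] [283.4 209.7] [ 0.4845 -0.0981  0.092 ]
yaw -0.055830345913294714 0.12447923441089331
```

Knob tops triangulate to z≈0.109, so the plates are flush at 0.090, which puts the bars at 0.130 and the hinge at 0.088. The 0.1245 m spacing agrees with the given 0.125. Next I'll check IK for tapping and lifting.

```bash
cat >> h.py <<'E'
from scipy.spatial.transform import Rotation as R
YAW=-0.0558
bx=np.array([np.cos(YAW),np.sin(YAW),0]);by=np.array([-np.sin(YAW),np.cos(YAW),0]);Z=np.array([0,0,1.])
K={"R":np.array([.6091,-.0954,.109]),"M":np.array([.6164,.0292,.109]),"L":np.array([.6231,.1540,.109])}
def ori(t,s=1):   # tilt t about -box y; s sign of jaws
    r=R.from_rotvec(-by*t); x=r.apply(-Z); y=r.apply(bx)*s
    return R.from_matrix(np.column_stack([x,y,np.cross(x,y)])).as_rotvec(), x
def barpos(k,a):
    h=K[k]-.125*bx; h[2]=.088
    return h+R.from_rotvec(-by*a).apply(.08*bx+.042*Z)
E
python3 - <<'E'
from h import *
for k in "RML":
  for s in(1,-1):
    o,x=ori(0,s); q=manip.solve_ik(K[k]+[0,0,.04+.022],o); print(k,s,"tap",None if q is None else np.round(q,2))
    for a,t in[(0,0),(0,.3),(60,60),(60,45),(60,30),(60,15),(60,0)]:
        o,x=ori(np.radians(t) if t>=1 else t,s); p=barpos(k,np.radians(a))-.003*x
        q=manip.solve_ik(p,o); print("  ",a,t,p.round(3),None if q is None else np.round(q,2))
E
```

```text
R 1 tap [-0.17  0.51  1.7  -0.    0.93 -0.12]
   0 0 [ 0.564 -0.093  0.133] [-0.18  0.51  1.82 -0.    0.81 -0.13]
   0 0.3 [ 0.563 -0.093  0.133] [-0.21  0.44  2.01  0.11  0.4  -0.25]
   60 60 [ 0.485 -0.088  0.18 ] None
   60 45 [ 0.486 -0.089  0.18 ] None
   60 30 [ 0.486 -0.089  0.181] [-0.26  0.24  2.27  0.72  0.16 -0.9 ]
   60 15 [ 0.487 -0.089  0.181] [-0.23  0.26  2.12  0.09  0.5  -0.25]
   60 0 [ 0.488 -0.089  0.181] [-0.2   0.34  1.97 -0.    0.84 -0.15]
R -1 tap None
   0 0 [ 0.564 -0.093  0.133] None
   0 0.3 [ 0.563 -0.093  0.133] None
   60 60 [ 0.485 -0.088  0.18 ] [-0.34  0.49  2.51  2.82  0.91  0.05]
   60 45 [ 0.486 -0.089  0.18 ] [-0.3   0.3   2.41  2.66  0.38  0.28]
   60 30 [ 0.486 -0.089  0.181] [-0.26  0.24  2.27  0.72  0.16  2.25]
   60 15 [ 0.487 -0.089  0.181] None
   60 0 [ 0.488 -0.089  0.181] None
M 1 tap [ 0.03  0.51  1.7  -0.    0.93  0.08]
   0 0 [0.571 0.032 0.133] [ 0.03  0.51  1.82 -0.    0.81  0.09]
   0 0.3 [0.571 0.032 0.133] [ 0.05  0.44  2.01 -0.08  0.4   0.18]
   60 60 [0.493 0.036 0.18 ] None
   60 45 [0.493 0.036 0.18 ] None
   60 30 [0.494 0.
[... 650 characters left out ...]
[0.577 0.157 0.133] [ 0.29  0.47  1.94 -0.23  0.45  0.54]
   60 60 [0.499 0.161 0.18 ] None
   60 45 [0.5   0.161 0.18 ] [0.48 0.34 2.31 4.19 0.43 2.53]
   60 30 [0.5   0.161 0.181] [ 0.41  0.29  2.19 -0.89  0.29  1.27]
   60 15 [0.501 0.161 0.181] [ 0.34  0.31  2.05 -0.19  0.55  0.55]
   60 0 [0.502 0.161 0.181] [ 0.29  0.38  1.9  -0.    0.86  0.34]
L -1 tap None
   0 0 [0.578 0.157 0.133] None
   0 0.3 [0.577 0.157 0.133] None
   60 60 [0.499 0.161 0.18 ] [ 0.56  0.49  2.4   3.86  0.85 -0.19]
   60 45 [0.5   0.161 0.18 ] [ 0.48  0.34  2.31  4.19  0.43 -0.61]
   60 30 [0.5   0.161 0.181] [ 0.41  0.29  2.19 -0.89  0.29 -1.87]
   60 15 [0.501 0.161 0.181] None
   60 0 [0.502 0.161 0.181] None
```

```bash
cat >> h.py <<'E'
def fz(n=4):
    v=[]
    for _ in range(n): v.append(manip.get_contact_force()); manip.hold(.01)
    return np.mean(v,0)
def tap(k):
    o,_=ori(0); p=K[k]+[0,0,.022]
    b=fz(); print(k,"base",b.round(2),"t",round(manip.get_time(),2))
    manip.servo_line(p+[0,0,.006],o,rate=.08)
    log=[];z=.006
    zc=None
    while z>-.014:
        z-=.001; manip.servo_line(p+[0,0,z],o,rate=.04)
        f=fz(2)[2]-b[2]; zz=manip.get_position()[2]; log.append((round(z*1e3,1),round((zz-p[2])*1e3,1),round(f,1)))
        if zc is None and abs(f)>1.5: zc=zz
        if abs(f)>8: break
        if zc is not None and zz<zc-.0075: break
    print(log,"t",round(manip.get_time(),2)); return log
E
python3 - <<'E'
from h import *
manip.command_gripper(0.0)
o,_=ori(0); print(manip.get_time(),manip.get_width())
manip.move_to(K["R"]+[0,0,.022+.07],o)
print(manip.get_time(),manip.get_position(),K["R"])
c=manip.camera("wrist"); cv2.imwrite("pics/wrist1.png",c["image"][:,:,::-1])
E
```

```text
1.1167 0.000249729492131375
3.575 [ 0.60900585 -0.09630684  0.201067  ] [ 0.6091 -0.0954  0.109 ]
```

View pics/wrist1.png

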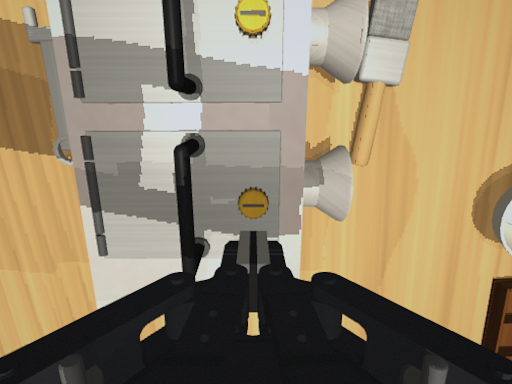

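The wrist view shows the right knob at (253,203), directly ahead of the fingertips, and the middle knob at (253,14). The bars run vertically near x≈180. I'll check positions from this view, then tap the right knob.

Run:
```python
from h import *
P=manip.get_position();r=manip.get_ee_rot()
c=manip.camera("wrist")
T=np.eye(4);T[:3,:3]=R.from_rotvec(r).as_matrix();T[:3,3]=P
M=T@c["mount"]
for u,v in((253,203),(253,14)): print(onz(c,u,v,.109,M).round(4))
print(onz(c,180,200,.130,M).round(4),barpos("R",0))
tap("R")
```

```text
[ 0.6087 -0.0947  0.109 ]
[0.6158 0.0295 0.109 ]
[ 0.5606 -0.0832  0.13  ] [ 0.56417004 -0.0928903   0.13      ]
R base [-0.07 -0.15  0.26] t 3.71
[(5.0, np.float64(5.4), np.float64(-0.3)), (4.0, np.float64(4.0), np.float64(0.0)), (3.0, np.float64(3.1), np.float64(0.4)), (2.0, np.float64(2.2), np.float64(0.8)), (1.0, np.float64(1.1), np.float64(2.5)), (0.0, np.float64(-0.0), np.float64(1.1)), (-1.0, np.float64(-1.1), np.float64(1.4)), (-2.0, np.float64(-2.1), np.float64(1.6)), (-3.0, np.float64(-3.1), np.float64(0.9)), (-4.0, np.float64(-3.9), np.float64(3.4)), (-5.0, np.float64(-4.7), np.float64(5.7)), (-6.0, np.float64(-4.9), np.float64(11.6))] t 7.86
```

The trace can be read two ways: contact at +1 mm and then a 6 mm slide, or first contact at −4 mm. I'll go back to the same hover pose and compare the wrist images.

Run:
```python
from h import *
o,_=ori(0)
manip.servo_line(K["R"]+[0,0,.092],o,rate=.15)
print(manip.get_position(),manip.get_time())
c=manip.camera("wrist"); cv2.imwrite("pics/wrist2.png",c["image"][:,:,::-1])
c2=manip.camera("scene"); cv2.imwrite("pics/scene2.png",c2["image"][:,:,::-1])
a=cv2.imread("pics/wrist1.png");b=cv2.imread("pics/wrist2.png")
for im in(a,b):
    h=cv2.cvtColor(im,cv2.COLOR_BGR2HSV);m=cv2.inRange(h,(18,150,60),(32,255,255))
    for t,bo in((0,45),(175,232)):
        mm=np.zeros_like(m);mm[t:bo,225:285]=m[t:bo,225:285]
        x,y,w,hh=cv2.boundingRect(mm);mo=cv2.moments(mm,True);print(x,y,w,hh,int(mo["m00"]),round(mo["m10"]/mo["m00"],2),round(mo["m01"]/mo["m00"],2))
cr=np.hstack([i[165:240,215:295] for i in(a,b)]);cv2.imwrite("pics/cmp.png",cv2.resize(cr,None,fx=5,fy=5,interpolation=cv2.INTER_CUBIC))
```

```text
[ 0.60828818 -0.09525418  0.2000222 ] 8.5167
235 0 36 36 849 252.43 15.87
239 188 29 30 601 252.9 202.91
237 0 35 37 880 254.23 16.67
240 188 29 29 579 254.02 202.25
```

View pics/cmp.png

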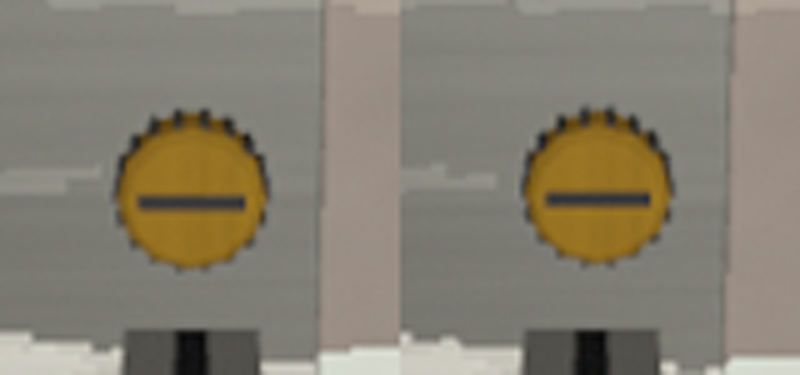

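Inconclusive: the right knob looks slightly smaller and has shifted, which hints at sinking. Tapping the middle knob gives a reference height.

Run:
```python
from h import *
o,_=ori(0)
manip.servo_line(K["M"]+[0,0,.062],o,rate=.2)
tap("M")
manip.servo_line(K["M"]+[0,0,.092],o,rate=.2)
print(manip.get_time())
```

```text
M base [ 0.28 -0.42  0.15] t 9.44
[(5.0, np.float64(5.1), np.float64(0.0)), (4.0, np.float64(4.0), np.float64(0.1)), (3.0, np.float64(3.6), np.float64(5.2)), (2.0, np.float64(3.5), np.float64(12.9))] t 11.08
11.575
```

The middle knob is hard at +3.5 mm with 13 N and no give. The right one went to −4.9 mm, so it sank. I'll check before/after knob positions in the fixed scene camera and re-tap the right knob.

Run:
```python
from h import *
def show(im,tag):
    h=cv2.cvtColor(im,cv2.COLOR_BGR2HSV)
    for u,v in((228,205),(268,218),(311,231)):
        w=np.clip(h[v-8:v+9,u-8:u+9,1].astype(float)-100,0,None);g=np.mgrid[v-8:v+9,u-8:u+9]
        print(tag,np.round([(g[1]*w).sum()/w.sum(),(g[0]*w).sum()/w.sum()],2))
o,_=ori(0)
manip.servo_line(K["R"]+[0,0,.062],o,rate=.2)
b=fz();p=K["R"]+[0,0,.022]
manip.servo_line(p+[0,0,.001],o,rate=.1)
for z in(-.001,-.003,-.004,-.005,-.006):
    manip.servo_line(p+[0,0,z],o,rate=.05);print(z,round((manip.get_position()[2]-p[2])*1e3,1),(fz(3)-b)[2].round(1))
manip.servo_line(K["R"]+[0,0,.092],o,rate=.2)
print(manip.get_time())
show(cv2.imread("pics/scene0.png"),"before"); show(manip.camera("scene")["image"][:,:,::-1].copy(),"after")
```

```text
-0.001 -0.5 -0.2
-0.003 -2.9 0.3
-0.004 -3.7 3.1
-0.005 -4.6 5.4
-0.006 -4.9 11.1
14.85
before [228.11 205.25]
before [268.29 217.5 ]
before [310.95 230.47]
after [228.18 206.7 ]
after [268.33 217.56]
after [310.95 230.44]
```

The right screw is loose: it dropped 1.45 px in the scene view while the others moved under 0.07 px, and the re-tap met nothing until −3.7 mm. Next is the bar of the right hatch.

Run:
```python
from h import *
o,x=ori(0); b=barpos("R",0)+[0,0,.001]
manip.servo_line(b-.003*x+[0,0,.065],o,rate=.2)
manip.command_gripper(.045,30)
P=manip.get_position();r=manip.get_ee_rot();c=manip.camera("wrist")
cv2.imwrite("pics/wrist3.png",c["image"][:,:,::-1])
T=np.eye(4);T[:3,:3]=R.from_rotvec(r).as_matrix();T[:3,3]=P;M=T@c["mount"]
np.savez("w3.npz",M=M); print(manip.get_time(),P,b,manip.get_width())
```

```text
15.825 [ 0.56435296 -0.09288246  0.1989692 ] [ 0.56417004 -0.0928903   0.131     ] 0.045261429073048406
```

View pics/wrist3.png

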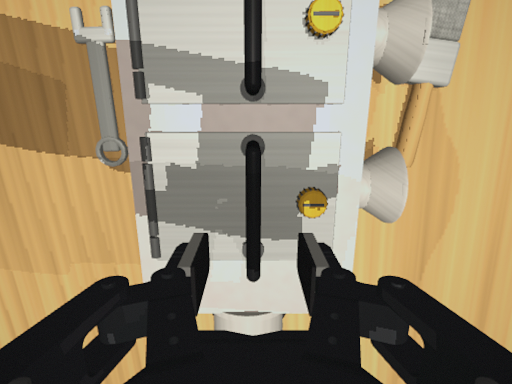

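The bar runs along column 253, rows 145–280, centred between the fingers at columns 208 and 298, and clear of the knob at (313,203). I'll descend and grip.

Run:
```python
from h import *
o,x=ori(0); b=barpos("R",0)+[0,0,.001]
b0=fz();print(b0.round(2))
manip.servo_line(b-.003*x,o,rate=.12)
print((fz()-b0).round(2))
manip.command_gripper(0.0,30)
print(manip.get_width(),(fz()-b0).round(2),manip.get_time(),manip.get_position())
c=manip.camera("scene"); cv2.imwrite("pics/scene4.png",cv2.resize(c["image"][130:290,140:360,::-1],None,fx=3.5,fy=3.5))
```

```text
[ 0.26 -0.37  0.13]
[-0.51  0.59  0.01]
0.009093053150630716 [-0.09  0.18  2.45] 17.025 [ 0.56454657 -0.09295194  0.13452799]
```

View pics/scene4.png

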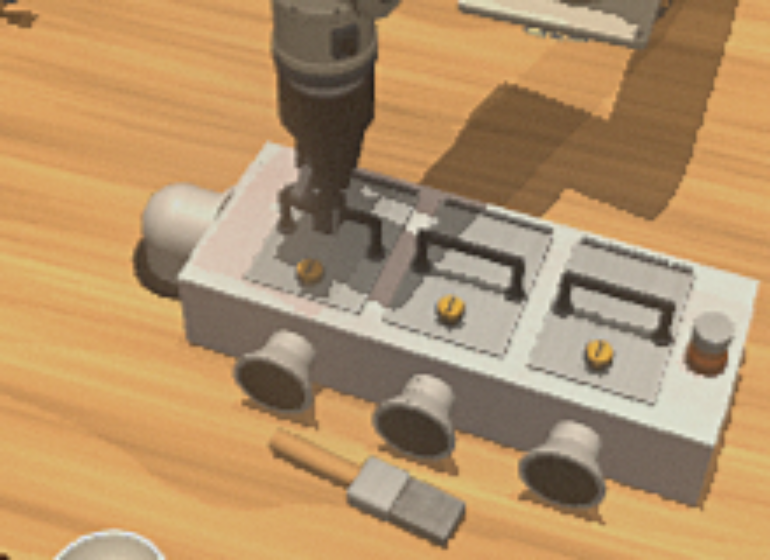

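The grip is on the middle of the right bar at width 9.1 mm, matching the 10 mm bar. Now I'll lift along the arc, watching force.

Run:
```python
from h import *
off=manip.get_position()-(barpos("R",0)-.003*ori(0)[1]); print(off.round(4))
b0=fz()
for d in range(5,36,5):
    a=np.radians(d); o,x=ori(.26*d/60)
    manip.servo_line(barpos("R",a)+[0,0,.001]-.003*x,o,rate=.05)
    f=fz(2); print(d,manip.get_position().round(4),f.round(1),round(manip.get_width(),4),manip.get_torque().round(2))
    if np.linalg.norm(f)>30: print("STOP");break
print(manip.get_time())
c=manip.camera("scene"); cv2.imwrite("pics/scene5.png",cv2.resize(c["image"][130:290,140:360,::-1],None,fx=3.5,fy=3.5))
```

```text
[ 0.0004 -0.0001  0.0015]
5 [ 0.5608 -0.0927  0.1413] [ 5.4  0.6 -3.3] 0.0086 [-0.08 -0.89  0.05]
10 [ 0.5564 -0.0925  0.1478] [ 6.1 -0.9 -4.1] 0.0087 [-0.04 -0.99  0.02]
15 [ 0.5516 -0.0923  0.154 ] [ 6.3 -0.4 -2.2] 0.0088 [-0.02 -1.02  0.02]
20 [ 0.5462 -0.092   0.1598] [ 6.3 -0.4 -1.5] 0.009 [ 0.04 -1.14  0.08]
25 [ 0.5404 -0.0916  0.1651] [ 7.5  0.7 -1.2] 0.0089 [ 0.07 -1.17  0.03]
30 [ 0.5342 -0.0913  0.1698] [7.3 0.8 0.7] 0.0088 [ 0.1  -1.25  0.01]
35 [ 0.5277 -0.091   0.174 ] [7.5 1.  1.7] 0.0089 [ 0.12 -1.38  0.03]
19.3833
```

View pics/scene5.png

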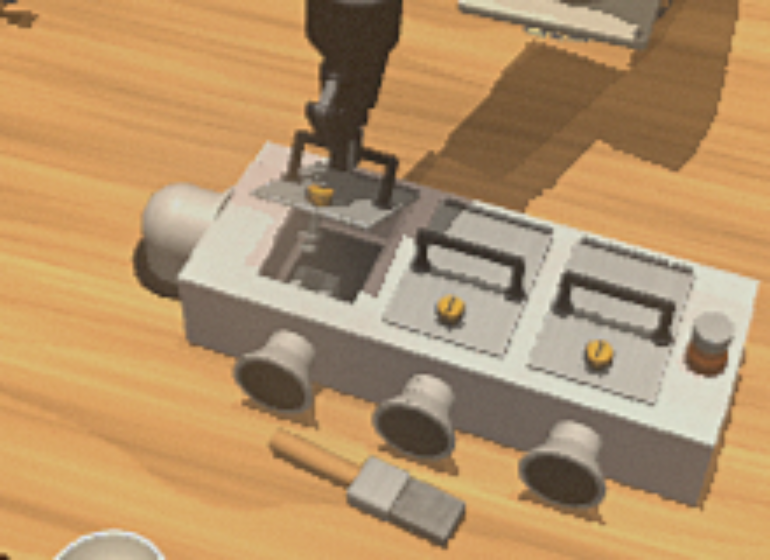

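The right hatch is opening cleanly, with its plate at about (330,190) in the crop, the bar still in the fingers and forces under 9 N. Continuing to 60°.

Run:
```python
from h import *
for d in range(40,61,5):
    a=np.radians(d); o,x=ori(.26*d/60)
    manip.servo_line(barpos("R",a)+[0,0,.001]-.003*x,o,rate=.05)
    f=fz(2); print(d,manip.get_position().round(4),f.round(1),round(manip.get_width(),4),manip.get_torque().round(2))
    if np.linalg.norm(f)>30: print("STOP");break
manip.hold(.5)
P=manip.get_position();x=R.from_rotvec(manip.get_ee_rot()).apply([1,0,0])
v=P+.003*x-(K["R"]-.125*bx);v[2]=(P+.003*x)[2]-.088
print("angle",np.degrees(np.arctan2(v[2],v@bx)-np.arctan2(.042,.08)),"radius",np.hypot(v[2],v@bx),"f",fz().round(1),manip.get_time())
for n,s in(("scene",np.s_[130:290,140:360]),("top",np.s_[140:240,170:340])):
    c=manip.camera(n); cv2.imwrite(f"pics/{n}6.png",cv2.resize(c["image"][s][:,:,::-1],None,fx=3.5,fy=3.5))
c=manip.camera("wrist"); cv2.imwrite("pics/wrist6.png",c["image"][:,:,::-1])
```

```text
40 [ 0.5209 -0.0906  0.1776] [8.5 1.7 3.4] 0.0088 [ 0.29 -1.39  0.03]
45 [ 0.5138 -0.0902  0.1807] [8.4 1.7 5.4] 0.0088 [ 0.35 -1.54  0.1 ]
50 [ 0.5066 -0.0898  0.1831] [8.3 2.8 7.8] 0.0088 [ 0.41 -1.6   0.12]
55 [ 0.4993 -0.0895  0.1849] [ 7.5  4.1 11.9] 0.0085 [ 0.58 -1.69  0.21]
60 [ 0.4915 -0.0891  0.1858] [ 6.1  3.5 15.6] 0.0087 [ 0.53 -1.71  0.13]
angle 57.34010064617712 radius 0.09524172400937556 f [ 7.   4.  14.7] 21.5917
```

View pics/scene6.png

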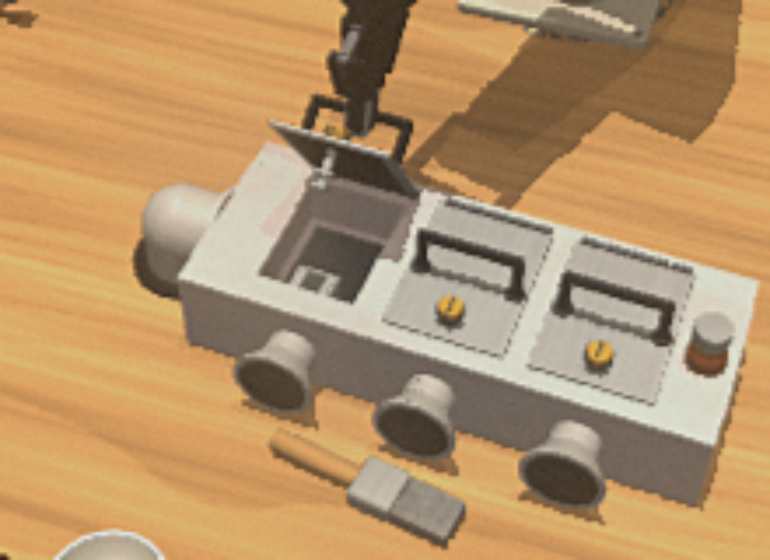

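View pics/wrist6.png

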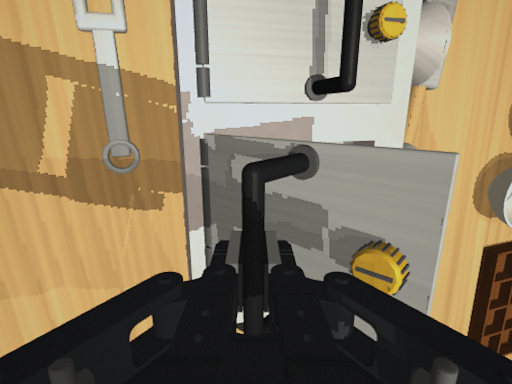

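The hatch is up and held. The residual +15 N says my height model is about 3.5 mm low, which agrees with the tap height. I'll correct the arc, nudge up a little, and check the angle from the plate's corner in the scene image.

Run:
```python
from h import *
o,x=ori(.26)
manip.servo_line(barpos("R",np.radians(63.5))+[0,0,.0038]-.003*x,o,rate=.04); manip.hold(.5)
P=manip.get_position();x=R.from_rotvec(manip.get_ee_rot()).apply([1,0,0])
h=K["R"]-.125*bx;h[2]=.0915;v=P+.003*x-h
print("angle",np.degrees(np.arctan2(v[2],v@bx)-np.arctan2(.042,.08)),"radius",np.hypot(v[2],v@bx),"f",fz().round(1),manip.get_width(),manip.get_time())
c=manip.camera("scene"); s=c["image"][145:200,200:275][:,:,::-1]; cv2.imwrite("pics/scene7.png",cv2.resize(s,None,fx=10,fy=10,interpolation=cv2.INTER_CUBIC))
c=manip.camera("top"); cv2.imwrite("pics/top7.png",cv2.resize(c["image"][140:240,170:340][:,:,::-1],None,fx=4.5,fy=4.5))
```

```text
angle 62.125133002506885 radius 0.09234359797279622 f [5.  0.2 7.2] 0.008638702146034875 22.5833
```

View pics/scene7.png

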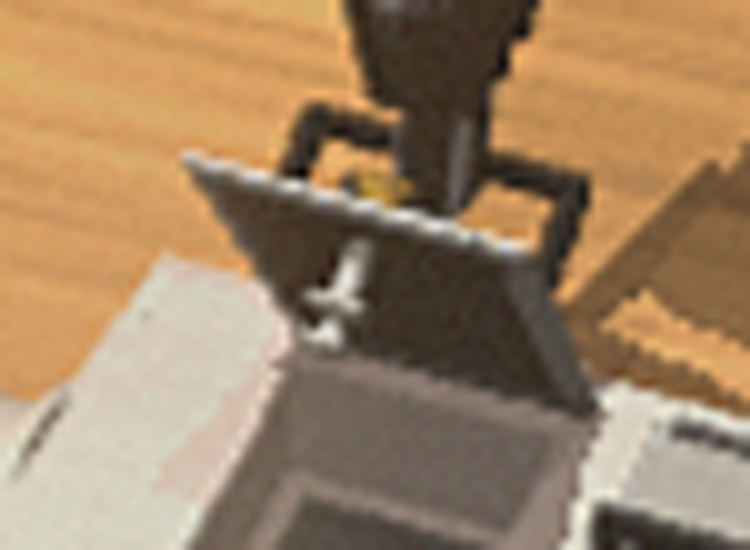

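View pics/top7.png

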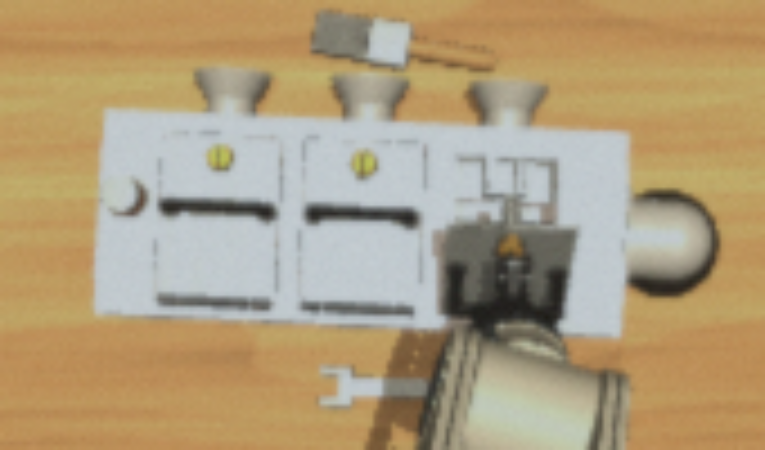

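The plate's far edge runs from crop (185,157) to (533,250). The brush, spanner, jar and other hatches look unmoved. I'll compute the plate angle from those corners.

Run:
```python
from h import *
c=manip.camera("scene"); h=K["R"]-.125*bx; h[2]=.090
for (px,py),s in(((185,157),-1),((533,250),1)):
    o,d=ray(c,200+(px+.5)/10-.5,145+(py+.5)/10-.5); q=h+s*.0525*by
    p=o+d*(((q-o)@by)/(d@by)); v=p-q; print(p.round(3),"r",np.hypot(v@bx,v[2]).round(4),np.degrees(np.arctan2(v[2],v@bx)).round(1))
cs=manip.camera("top")
print(manip.get_position(),fz().round(1),manip.get_width(),manip.get_time())
```

```text
[ 0.548 -0.145  0.216] r 0.1428 62.3
[ 0.55  -0.039  0.214] r 0.1389 63.2
[ 0.48376645 -0.08868156  0.18672909] [4.5 0.6 8. ] 0.00870251721757692 22.8167
```

Three estimates (62.1°, 62.3° and 63.2°) agree on about 62°, and the hatch is steady. Handing in.

Run:
```python
from h import *
manip.hold(.5); print(manip.get_position(),manip.get_width()); manip.sign_off()
```

```text
[ 0.48375238 -0.08867349  0.18672722] 0.008977524295752623
the job is handed in; nothing more can be done
```

The right hatch was the leaking one. I lifted it to about 62° and handed the job in at about 23 s with the gripper still holding its bar.

- **Finding the screw:** I tapped the right knob first, and it sank about 6 mm. That trace was hard to read, so I also tapped the middle knob (firm at 13 N) and re-tapped the right one, which stayed in. In the scene camera the right knob had dropped 1.45 px and the other two less than 0.07 px. I did not tap the left knob.
- **Lift:** I gripped the right bar at 30 N and lifted along the hinge arc.
- **Final angle:** the arm pose gives 62.1° and the plate's two far corners in the scene image give 62.3° and 63.2°. The pose and grip did not change over the last hold.
- **Disagreement:** my camera heights were about 3.5 mm low. Vertical force rose to about 15 N near 60°, so I corrected the height and it fell to about 8 N.
- **Other things on the bench:** the brush, spanner, jar and other hatches look unmoved by eye. I did not re-check the block, bowls or bur holder.

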